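Look down the bore of a pepper mill with an inspection camera

ROBOT

A 6-joint arm with a two-finger parallel gripper is mounted at the origin on the work surface; the furniture and walls round the work are solid. World frame = base frame: x ahead of the robot, y to its left, z up, the work surface at z = 0. Lengths are in m, angles in rad, forces in N, time in s.
With the tool pointing down it reaches from about 0.4 to 0.825 m from the base axis. Payload 7 kg.
Tool frame: the origin (TCP) lies between the finger pads, 19 mm behind the fingertips; this is the grasp point; z points along the fingers, y is the line along which they close (so a half turn about z gives the same grasp; the last joint's range is limited). The gripper opens to 88 mm and grips with 3 to 60 N. Pads are 19 mm wide; open, the fingers measure 130 mm over their backs; the gripper's body (78 mm by 193 mm) begins 47 mm behind the grasp point.
Start: joints at [-1.017, 0.359, 0.012, 0, -1.224, -0.288], TCP at [0.177, -0.651, 0.245] pointing down, gripper open.
Joint ranges: [-3.07, 3.07], [-1.43, 2.12], [-1.02, 1.25], [-3.03, 1.67], [-3.05, -0], [-3.03, 3.03]. Speed limits (rad/s): [2.39, 2.39, 3.01, 3.14, 3.14, 3.14].

INTERFACE

Orientations are given as [roll, pitch, yaw] about the fixed x, y, z axes, in that order (R = Rz(yaw) Ry(pitch) Rx(roll)).
In Python, from station import arm gives the robot as it stands.
- The arm moves only by the shell command python3 -m creep 'ROWS' [FORCE]. ROWS is a JSON list of rows, 1 to 20 of them, each of 5 numbers: the finger opening in m, then dx, dy, dz in m, then a turn about the tool's z in rad; each row is the pose to reach, as a shift and turn from the pose commanded when the command began, along the tool's axes at that moment; what a row does not reach only later rows make up. A row lasts 1/12 s, in which the tool goes at most 0.0417 m and 0.125 rad, less where a joint would pass 70% of its speed; a pose out of reach is approached as far as the arm can. The fingers move at their own pace and stop on an object; FORCE is the grip in N (left out, the last holds). Time passes only in rows, so rows that do not move let the fingers close. It prints the time, the measured TCP pose, the force, the opening and the grip force at its end.
- arm.get_state(): the state, without advancing time (a new reading comes with each control period).
- arm.grab_frame(name): name is "side" or "top" or "wrist"; returns the picture (400x640x3 uint8, red, green, blue); there is no depth.
- arm.camera_params(name): a dict with "fx", "fy", "cx", "cy" (pixels), "T" (4x4, takes a point from camera to world coordinates); the wrist camera has in their place "hand_eye" (4x4, takes a point from camera to tool coordinates, whose origin is the TCP and whose axes are the flange's). Camera axes: x right, y down, z forward; pixel columns grow to the right and rows downward; lengths in m; the calibration is good to about 2 mm. The wrist camera is an equidistant fisheye: a pixel r from the principal point sees the ray r / f radians off the axis. A picture is of the moment at which its call begins: read the wrist's pose just before it. camera_params takes no time and is no camera call.
- arm.job_done(): hands the job in; it is judged then, once.
The state is a dict: "t": time; "q": joint angles; "qd": joint speeds; "joint_efforts": joint torques, N m; "eef_pos": TCP position; "ee_rot": TCP orientation; "force": force on the tool from outside, world axes, zero at the start; "moment": the same for the moment, N m; "width": finger opening in m; "gripper_force": force on a finger pad.
Only numpy, scipy, OpenCV 4.12 (cv2) and the standard library are available. Lean on these libraries where they do the work, as an engineer would, in place of code of your own. Each camera call takes 0.05 s, during which the arm holds its last target. There are 200 camera calls.

TASK

Check the boring of the pepper mill that stands in the chuck: lift the wooden head off the mill and stand it upright on the small plywood board without dropping it, then take the inspection camera out of its stand and lower its thin tube straight down the middle of the mill's bore, never touching its wood, until the yellow band on the tube is level with the mill's top rim. Finish while holding the camera still there, the tube upright and centred in the bore so that it sees the walls evenly; leave the other things on the bench where they are.

Things in the scene. Friction and masses are not known exactly. Their poses are not given: they have to be found in the camera images.
- chuck: steel four-jaw lathe chuck standing on its back, fixed to the bench, 92 mm across, 40 mm tall with four dark jaws up to 54 mm; origin on its axis at bench level, z up. It grips the mill body.
- mill: turned wooden pepper mill body, gripped upright and fixed in the chuck on its axis; up to 55 mm across, 50 mm at the rim, which is 138 mm above the bench. In the rim a recess 30 mm wide, 7 mm deep; below it a round vertical bore 20 mm in diameter down to 63 mm below the rim, where it opens to 34 mm. Origin on the axis at bench level, z up.
- mill_mouth (a point): centre of the mill body's open top, on the bore's axis, level with the top rim (138 mm above the bench)
- mill_head: loose wooden head on top of the mill, closing its bore; 57.5 mm tall with fixed brass button. Spigot below: 26 mm across, 6 mm long, 2 mm play all round in the recess. Collar (6 to 13 mm above origin) and barrel (26 to 36 mm) both 50 mm across, waist 42 mm. Origin: centre of the spigot's underside, z up. Grip with the TCP 33 mm above it, from any side. 0.09 kg. Stands on its spigot.
- board: flat scrap of pale plywood, 110 x 100 x 12 mm, fixed to the bench with nothing on it; origin at the centre of its underside, z up
- board_top (a point): centre of the plywood board's upper face, 12 mm above the bench
- probe_stand: black stand of the camera, fixed to the bench: round base 90 mm across, 12 mm thick; thin post at its +x side; ring 40 mm across (hole 22 mm) above its centre, ring top 129 mm above the bench. Origin: centre of the base at bench level. The camera hangs in the ring and is lifted out straight up, its lens clear of the ring.
- probe: inspection camera, round, 185 mm long, 0.16 kg, hanging upright in its stand. Origin: the lens at the bottom (20 mm above the bench at first), z up to the handle. Steel tube 9 mm across up to z 96 mm, black nose 18 mm to 109, flange 34 mm to 115 (rests on the stand's ring), orange handle with black grooves 28 mm across, 117 to 178. Grip the handle at z 150 mm, from any side.
- probe_tip (a point): the lens, centre of the lower end of the camera's tube
- probe_band (a point): middle of the 5 mm wide yellow band round the camera's tube, on the tube's axis, 45 mm above the lens
- turned_cup: turned wooden cup, 72 mm across and 79 mm tall, standing upright; origin at the centre of its underside (bystander)
- masking_tape: roll of pale masking tape lying flat, 100 mm across, 25 mm high; origin at the centre of its underside (bystander)
- sanding_block: cork sanding block wrapped in abrasive, 64 x 105 x 29 mm, long side along its own y; origin at the centre of its underside (bystander)
There are look-alikes about, which are no part of the job. Leave any blue or green look-alike of the mill_head alone.

How it is judged:
By the outcome, as a careful person would: the job done as asked, in the order asked, and still so for the second after the job is handed in, while the arm keeps its last pose, push and grip.
It also fails if it takes over 58 s, if anything falls off the work surface, if the arm or the gripper's body presses on something with over 40 N, if the wrist force passes 120 N, or if a joint passes its speed limit or range.

## Working session

There is one attempt and no reset: what is moved stays moved. The work goes in short steps, Python scripts to look and compute and a shell command to move; the robot and the scene stay as the last step left them, time stands still between calls to the robot, and variables do not carry over. Pictures are saved under pics/ and viewed, at most 10 in all, crops included, and the job is handed in when it is done.

```bash
ls; mkdir -p pics; python3 - <<'E'
from station import arm
import cv2,numpy as np
np.set_printoptions(precision=4,suppress=True)
s=arm.get_state();print(s['t'],s['eef_pos'],s['ee_rot'],s['width'])
for n in("side","top","wrist"):
    im=arm.grab_frame(n);cv2.imwrite(f'pics/{n}0.png',im[:,:,::-1])
    print(n,{k:np.array(v) for k,v in arm.camera_params(n).items()})
E
```

```text
pics
0.0 [ 0.1772 -0.6509  0.2444] [ 3.1399 -0.0001 -2.8759] 0.08762909321288061
side {'fx': array(404.6294), 'fy': array(404.6294), 'cx': array(322.274), 'cy': array(201.2911), 'T': array([[-0.8628, -0.2313,  0.4495, -0.0766],
       [-0.505 ,  0.355 , -0.7867,  0.9325],
       [ 0.0224, -0.9058, -0.4231,  0.5596],
       [ 0.    ,  0.    ,  0.    ,  1.    ]])}
top {'fx': array(459.8043), 'fy': array(459.8043), 'cx': array(318.6445), 'cy': array(195.1184), 'T': array([[ 0.0191, -0.9942,  0.1055,  0.2749],
       [-0.9997, -0.0205, -0.0115,  0.0987],
       [ 0.0136, -0.1052, -0.9944,  1.5096],
       [ 0.    ,  0.    ,  0.    ,  1.    ]])}
wrist {'fx': array(309.7069), 'fy': array(309.7069), 'cx': array(318.2976), 'cy': array(201.3555), 'hand_eye': array([[-0.0008, -0.964 , -0.266 ,  0.072 ],
       [ 1.    , -0.001 ,  0.0003, -0.0012],
       [-0.0005, -0.266 ,  0.964 , -0.1397],
       [ 0.    ,  0.    ,  0.    ,  1.    ]])}
```

View pics/side0.png

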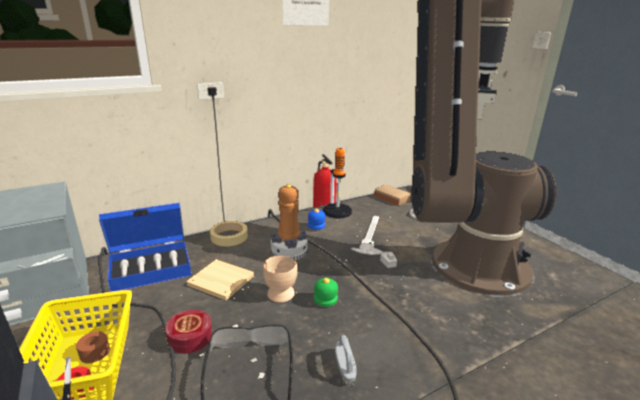

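View pics/top0.png

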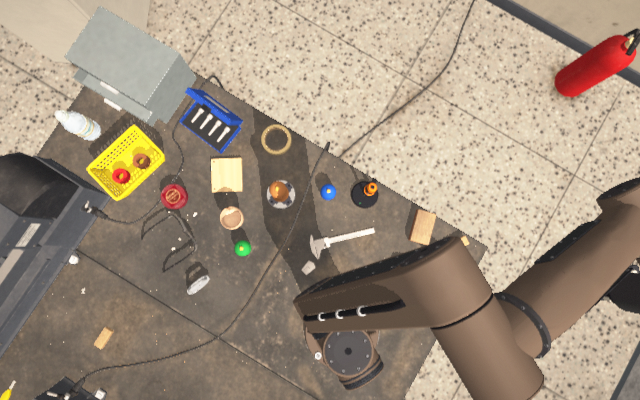

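The side view shows the mill with a wooden head at (289,200), the probe's orange handle at (340,160), the board at (220,278), and head look-alikes: blue (317,218), green (326,290) and a brown knob in the basket (92,347). In the top view the mill head is at (280,191), the board at (227,174), the probe at (368,190), blue at (328,192) and green at (243,248). The head I want is the brown one standing on the mill in the chuck. I'll confirm it in an enlarged crop.

```bash
cat > h.py <<'E'
from station import arm
import cv2,numpy as np
from scipy.spatial.transform import Rotation as R
np.set_printoptions(precision=4,suppress=True)
def ray(n,px,pose=None):
    c=arm.camera_params(n);u=(px[0]-c['cx'])/c['fx'];v=(px[1]-c['cy'])/c['fy']
    if n=='wrist':
        r=np.hypot(u,v);k=np.sin(r)/r if r>1e-9 else 1.
        d=np.array([u*k,v*k,np.cos(r)])
        W=np.eye(4);W[:3,:3]=R.from_euler('xyz',pose[1]).as_matrix();W[:3,3]=pose[0]
        T=W@np.array(c['hand_eye'])
    else: d=np.array([u,v,1.]);T=np.array(c['T'])
    d=T[:3,:3]@d;return T[:3,3],d/np.linalg.norm(d)
def plane(n,px,z,pose=None):
    o,d=ray(n,px,pose);return o+d*(z-o[2])/d[2]
def cross(r1,r2):
    (o1,d1),(o2,d2)=r1,r2
    t=np.linalg.lstsq(np.c_[d1,-d2],o2-o1,rcond=None)[0]
    a,b=o1+t[0]*d1,o2+t[1]*d2;return (a+b)/2,np.linalg.norm(a-b)
def proj(n,p):
    c=arm.camera_params(n);T=np.linalg.inv(c['T']);q=T[:3,:3]@np.array(p)+T[:3,3]
    return np.array([c['fx']*q[0]/q[2]+c['cx'],c['fy']*q[1]/q[2]+c['cy']])
E
python3 - <<'E'
from h import *
s=cv2.imread('pics/side0.png')[130:300,230:400];t=cv2.imread('pics/top0.png')[140:240,190:400]
a=cv2.resize(s,(510,510),interpolation=2);b=cv2.resize(t,(790,376)[0:2],interpolation=2)
cv2.imwrite('pics/cs.png',a);cv2.imwrite('pics/ct.png',b)
m=cv2.imread('pics/top0.png');hsv=cv2.cvtColor(m,cv2.COLOR_BGR2HSV)
def comps(img,lo,hi,mn=15):
    k=cv2.inRange(cv2.cvtColor(img,cv2.COLOR_BGR2HSV),lo,hi)
    n,_,st,c=cv2.connectedComponentsWithStats(k)
    return [(st[i],c[i]) for i in range(1,n) if st[i][4]>mn]
for nm in('top','side'):
    im=cv2.imread(f'pics/{nm}0.png')
    print(nm,'orange');[print(*x) for x in comps(im,(3,150,90),(18,255,255),25)]
E
```

```text
top orange
[133 154  17  15 185] [140.8108 160.773 ]
[112 168  18  16  46] [118.8913 175.8043]
[270 182  18  19 253] [278.6996 191.1383]
[364 182  13  14 102] [369.8627 188.6863]
[167 189   8   7  27] [169.8889 191.7037]
[168 192  11  12  66] [173.7121 198.4242]
side orange
[333 148  12  28 217] [339.1106 162.3041]
[279 187  20  53 790] [287.957  211.8152]
[190 317   9  12  62] [193.9355 322.3871]
[178 319   5  10  33] [179.7879 323.6364]
[ 76 331  31  22 270] [ 87.1111 341.4741]
[ 71 366  20  13  58] [ 81.1034 371.1552]
[ 56 372   8   9  26] [ 59.5769 377.3077]
```

View pics/cs.png

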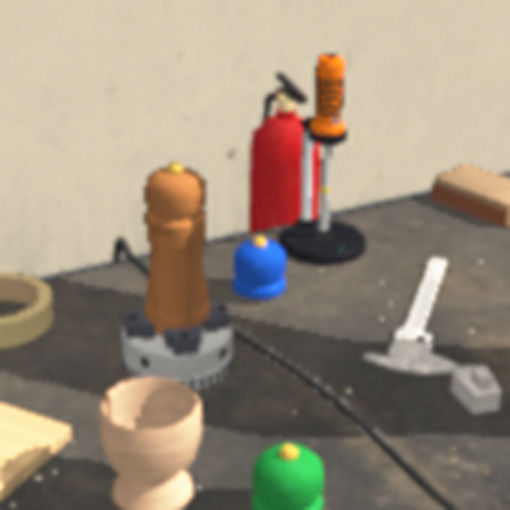

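View pics/ct.png

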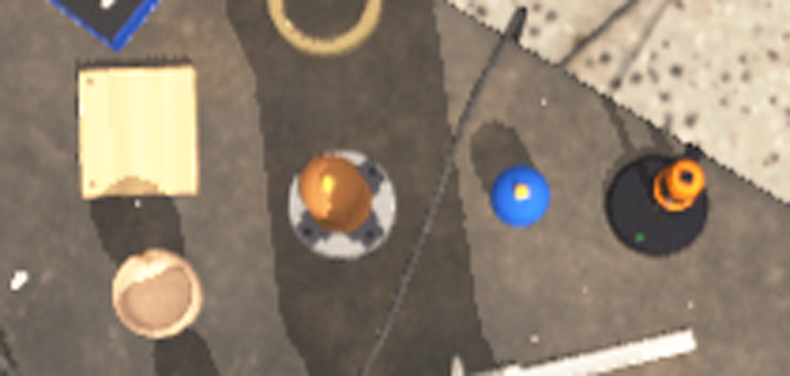

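Confirmed: the brown head with the brass button is on the mill in the chuck (side crop (177,190), top crop (335,193)). The blue one stands on the bench and is not the target. Next come the positions.

```bash
python3 - <<'E'
from h import *
o=np.array([190,140]);k=np.array([790/210,3.76])
T=lambda p:(np.array(p)+.5)/k+o-.5
S=lambda p:(np.array(p)+.5)/3+np.array([230,130])-.5
print('button',cross(ray('top',T((327,184))),ray('side',S((177,167)))),plane('top',T((327,184)),.187))
print('chuck',plane('top',T((342,204.5)),.038))
print('probe top',cross(ray('top',T((686,176))),ray('side',S((330,57)))),plane('top',T((686,176)),.203))
print('stand',plane('top',T((657,205)),.011))
im=cv2.imread('pics/top0.png')
m=cv2.inRange(cv2.cvtColor(im,cv2.COLOR_BGR2HSV)[140:215,195:260],(15,40,170),(35,160,255))
c=max(cv2.findContours(m,0,2)[0],key=cv2.contourArea)
r=cv2.minAreaRect(c);print(r)
b=cv2.boxPoints(r)+[195,140];print([plane('top',x,.012)[:2] for x in b],plane('top',np.array(r[0])+[195,140],.012))
for nm,p in dict(tape=(276,139),cup=(231,218),blue=(328,192),block=(423,227)).items():print(nm,plane('top',p,.03)[:2])
E
```

```text
button (array([0.4317, 0.2054, 0.1866]), np.float64(0.00031175339099969335)) [0.4318 0.2055 0.187 ]
chuck [0.432  0.2042 0.038 ]
probe top (array([ 0.4418, -0.0689,  0.203 ]), np.float64(0.00019744919746629197)) [ 0.4417 -0.0689  0.203 ]
stand [ 0.4402 -0.0684  0.011 ]
((31.5, 34.5), (35.0, 31.0), 90.0)
[array([0.5527, 0.4383]), array([0.5549, 0.3364]), array([0.4389, 0.3322]), array([0.4368, 0.4332])] [0.4956 0.385  0.012 ]
tape [0.6137 0.2247]
cup [0.3522 0.3615]
blue [0.4426 0.0514]
block [ 0.3355 -0.2567]
```

```bash
cat >> h.py <<'E'
def tool(target,s=None):
    s=s or arm.get_state()
    return R.from_euler('xyz',s['ee_rot']).as_matrix().T@(np.array(target)-s['eef_pos'])
E
python3 - <<'E'
from h import *
print(tool((.53,-.30,.34)),tool((.432,.205,.34)))
E
```

```text
[-0.4326  0.2462 -0.0951] [-0.4706  0.7592 -0.0945]
```

```bash
python3 -m creep '[[0.088,-0.1,0.06,-0.06,0.12],[0.088,-0.2,0.12,-0.095,0.266],[0.088,-0.3,0.18,-0.095,0.266],[0.088,-0.4,0.23,-0.095,0.266],[0.088,-0.432,0.246,-0.095,0.266],[0.088,-0.432,0.246,-0.095,0.266],[0.088,-0.432,0.246,-0.095,0.266],[0.088,-0.432,0.246,-0.095,0.266],[0.088,-0.432,0.246,-0.095,0.266],[0.088,-0.432,0.246,-0.095,0.266],[0.088,-0.432,0.246,-0.095,0.266],[0.088,-0.432,0.246,-0.095,0.266],[0.088,-0.432,0.246,-0.095,0.266],[0.088,-0.432,0.246,-0.095,0.266],[0.088,-0.432,0.246,-0.095,0.266],[0.088,-0.432,0.246,-0.095,0.266]]'
python3 -c "
from h import *
print(tool((.432,.205,.34)))"
```

```text
t: 1.48
eef_pos: [0.5289, -0.3007, 0.34]
ee_rot: [3.141, -0.001, 3.141]
force: [-0.6, -0.4, -0.2]
width: 0.0876
gripper_force: 0.0
[0.0971 0.5057 0.0002]
```

```bash
python3 -m creep '[[0.088,0.008,0.04,0,0],[0.088,0.04,0.2,0,0],[0.088,0.08,0.4,0,0],[0.088,0.097,0.506,0,0],[0.088,0.097,0.506,0,0],[0.088,0.097,0.506,0,0],[0.088,0.097,0.506,0,0],[0.088,0.097,0.506,0,0],[0.088,0.097,0.506,0,0],[0.088,0.097,0.506,0,0],[0.088,0.097,0.506,0,0],[0.088,0.097,0.506,0,0],[0.088,0.097,0.506,0,0],[0.088,0.097,0.506,0,0],[0.088,0.097,0.506,0,0],[0.088,0.097,0.506,0,0]]'
python3 - <<'E'
from h import *
s=arm.get_state();im=arm.grab_frame('wrist');cv2.imwrite('pics/w1.png',im[:,:,::-1])
print(s['eef_pos'],s['ee_rot'],tool((.432,.205,.165),s))
E
```

```text
t: 2.82
eef_pos: [0.4327, 0.2044, 0.3404]
ee_rot: [-3.141, -0.0, 3.14]
force: [0.5, 0.1, 0.1]
width: 0.0876
gripper_force: 0.0
[0.4327 0.2044 0.3404] [-3.1414 -0.      3.1404] [0.0007 0.0006 0.1754]
```

View pics/w1.png

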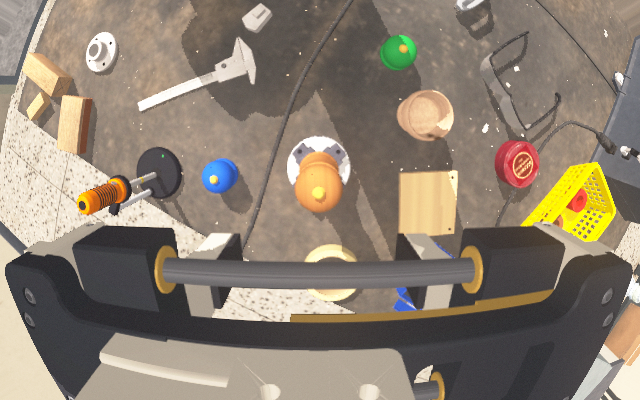

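The wrist view shows the brown head centred below the fingers, with its button at (319,193). The board is at (428,203) and the blue head at (220,176). I'll check the button's ray, then descend.

```bash
python3 -c "
from h import *
s=arm.get_state();p=(s['eef_pos'],s['ee_rot']);print(plane('wrist',(319,193),.189,p),plane('wrist',(319,212),.155,p))"
python3 -m creep '[[0.088,0.0007,0.0006,0.04,0],[0.088,0.0007,0.0006,0.08,0],[0.088,0.0007,0.0006,0.12,0],[0.088,0.0007,0.0006,0.15,0],[0.088,0.0007,0.0006,0.165,0],[0.088,0.0007,0.0006,0.1754,0],[0.088,0.0007,0.0006,0.1754,0],[0.088,0.0007,0.0006,0.1754,0],[0.088,0.0007,0.0006,0.1754,0]]'
```

```text
[0.4331 0.2037 0.189 ] [0.463  0.2037 0.155 ]
t: 3.62
eef_pos: [0.4326, 0.2058, 0.166]
ee_rot: [3.141, 0.001, 3.14]
force: [0.2, 0.6, 0.8]
width: 0.0876
gripper_force: 0.0
```

```bash
python3 -m creep '[[0.045,0,0,0,0],[0.045,0,0,0,0],[0.045,0,0,0,0],[0.045,0,0,0,0],[0.045,0,0,0,0],[0.045,0,0,0,0],[0.045,0,0,0,0],[0.045,0,0,0,0],[0.045,0,0,0,0],[0.045,0,0,0,0]]' 25
```

```text
t: 4.45
eef_pos: [0.4319, 0.2061, 0.1651]
ee_rot: [-3.141, -0.0, 3.141]
force: [-0.7, -0.4, 2.5]
width: 0.0488
gripper_force: 25.0
```

```bash
python3 -m creep '[[0.045,0,0,-0.005,0],[0.045,0,0,-0.015,0],[0.045,0,0,-0.03,0],[0.045,0,0,-0.05,0],[0.045,0,0,-0.07,0],[0.045,0,0,-0.08,0],[0.045,0,0,-0.085,0],[0.045,0,0,-0.085,0]]'
python3 -c "
from h import *
s=arm.get_state();print(s['width'],s['gripper_force'],s['force'],tool((.496,.385,.25),s))"
```

```text
t: 5.12
eef_pos: [0.4322, 0.2065, 0.251]
ee_rot: [3.14, 0.001, 3.141]
force: [-0.4, -0.8, -1.2]
width: 0.0488
gripper_force: 25.0
0.0487818566088202 24.999867347069085 [-0.3678 -0.7985 -1.2445] [-0.0638  0.1785  0.0014]
```

```bash
python3 -m creep '[[0.045,-0.005,0.012,0,0],[0.045,-0.015,0.04,0,0],[0.045,-0.025,0.07,0,0],[0.045,-0.035,0.1,0,0],[0.045,-0.046,0.13,0,0],[0.045,-0.056,0.157,0,0],[0.045,-0.062,0.173,0,0],[0.045,-0.064,0.179,0,0],[0.045,-0.064,0.179,0,0],[0.045,-0.064,0.179,0,0]]'
python3 - <<'E'
from h import *
s=arm.get_state();print(s['eef_pos'],s['ee_rot'],tool((.496,.385,.046),s))
im=arm.grab_frame('wrist')[:,:,::-1];cv2.imwrite('pics/w2.png',im)
t=arm.grab_frame('top')[:,:,::-1];cv2.imwrite('pics/t2.png',t)
a=cv2.resize(im,(480,300));b=cv2.resize(t[140:240,180:300],(480,400)[0:2],interpolation=2)[:300]
cv2.imwrite('pics/v2.png',np.vstack([a,b]))
E
```

```text
t: 5.95
eef_pos: [0.4954, 0.3848, 0.2484]
ee_rot: [-3.14, -0.002, 3.141]
force: [-0.5, 0.2, -1.5]
width: 0.0489
gripper_force: 25.0
[0.4954 0.3848 0.2484] [-3.1396 -0.0017  3.1415] [-0.0009  0.0006  0.2024]
```

View pics/v2.png

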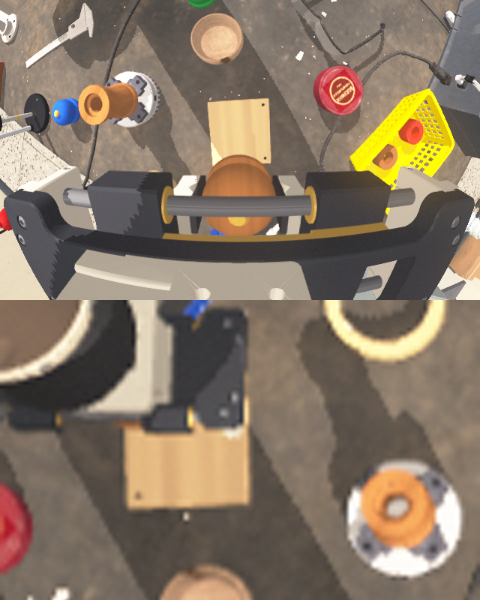

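The wrist view shows the head held between the fingers, with the board's near edge below it. In the top view the mill's bore is open at crop (398,507), and the board is below the gripper. Now I'll lower the head.

```bash
python3 -m creep '[[0.045,0,0,0.02,0],[0.045,0,0,0.06,0],[0.045,0,0,0.1,0],[0.045,0,0,0.14,0],[0.045,0,0,0.17,0],[0.045,0,0,0.188,0],[0.045,0,0,0.195,0],[0.045,0,0,0.198,0],[0.045,0,0,0.198,0],[0.045,0,0,0.198,0]]'
python3 - <<'E'
from h import *
im=cv2.imread('pics/t2.png');m=cv2.inRange(cv2.cvtColor(im,cv2.COLOR_BGR2HSV),(5,120,90),(20,255,255));m[:,:265]=0;m[:,300:]=0;m[:175]=0;m[215:]=0
c=max(cv2.findContours(m,0,1)[0],key=len);e=cv2.fitEllipse(c);print(e)
print('rim',plane('top',e[0],.138))
x,y=(398+.5)/4+180-.5,(507-300+.5)/4+140-.5
print('hole',x,y,plane('top',(x,y),.131))
E
```

```text
t: 6.88
eef_pos: [0.4967, 0.3858, 0.0537]
ee_rot: [3.14, 0.002, 3.141]
force: [-0.3, -0.7, -0.9]
width: 0.0489
gripper_force: 25.0
((279.1820983886719, 191.6810760498047), (16.285465240478516, 19.136890411376953), 142.36509704589844)
rim [0.4283 0.2013 0.138 ]
hole 279.125 191.375 [0.43  0.202 0.131]
```

```bash
python3 -m creep '[[0.045,0,0,0.001,0],[0.045,0,0,0.002,0],[0.045,0,0,0.003,0],[0.045,0,0,0.004,0],[0.045,0,0,0.004,0],[0.045,0,0,0.004,0]]'
```

```text
t: 7.38
eef_pos: [0.4959, 0.3852, 0.048]
ee_rot: [-3.142, 0.0, 3.141]
force: [-0.4, 0.4, -1.0]
width: 0.0491
gripper_force: 25.0
```

```bash
python3 -m creep '[[0.045,0,0,0.0007,0],[0.045,0,0,0.0014,0],[0.045,0,0,0.002,0],[0.045,0,0,0.002,0],[0.045,0,0,0.002,0]]'
```

```text
t: 7.8
eef_pos: [0.4959, 0.3851, 0.0458]
ee_rot: [-3.141, -0.0, 3.141]
force: [0.8, 0.3, -1.1]
width: 0.0489
gripper_force: 25.0
```

```bash
python3 -m creep '[[0.045,0,0,0.0005,0],[0.045,0,0,0.001,0],[0.045,0,0,0.001,0],[0.045,0,0,0.001,0]]'
```

```text
t: 8.13
eef_pos: [0.496, 0.3852, 0.0451]
ee_rot: [3.141, 0.0, 3.141]
force: [0.2, -0.6, 0.3]
width: 0.0487
gripper_force: 25.0
```

```bash
python3 -m creep '[[0.045,0,0,0.0004,0],[0.045,0,0,0.0008,0],[0.045,0,0,0.0008,0],[0.045,0,0,0.0008,0]]'
```

```text
t: 8.47
eef_pos: [0.4961, 0.3852, 0.0451]
ee_rot: [3.141, 0.001, -3.141]
force: [-1.8, -1.7, 6.2]
width: 0.0486
gripper_force: 25.0
```

Contact is at 6 N, so I'll open slowly and back out upwards.

```bash
python3 -m creep '[[0.05,0,0,-0.0004,0],[0.053,0,0,-0.0004,0],[0.06,0,0,-0.0004,0],[0.07,0,0,-0.0004,0],[0.088,0,0,-0.0004,0],[0.088,0,0,-0.0004,0],[0.088,0,0,-0.0004,0],[0.088,0,0,-0.0004,0],[0.088,0,0,-0.01,0],[0.088,0,0,-0.04,0],[0.088,0,0,-0.08,0],[0.088,0,0,-0.12,0],[0.088,0,0,-0.16,0],[0.088,0,0,-0.2,0],[0.088,0,0,-0.24,0],[0.088,0,0,-0.28,0],[0.088,0,0,-0.295,0],[0.088,0,0,-0.295,0]]'
python3 - <<'E'
from h import *
s=arm.get_state();print(s['eef_pos'],s['ee_rot'],s['width'],tool((.441,-.0688,.34),s))
im=arm.grab_frame('wrist')[:,:,::-1];cv2.imwrite('pics/w3.png',im)
E
```

```text
t: 9.97
eef_pos: [0.4972, 0.3859, 0.3461]
ee_rot: [3.135, 0.007, -3.142]
force: [0.2, -0.1, 0.5]
width: 0.0875
gripper_force: 0.0
[0.4972 0.3859 0.3461] [ 3.1348  0.0067 -3.1415] 0.08745733214326303 [ 0.0562 -0.4547  0.0026]
```

View pics/w3.png

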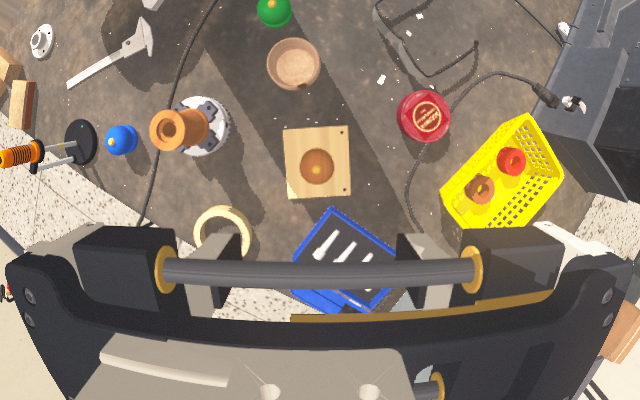

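The head stands upright on the board at (317,167), and the open mill is at (180,128). Next is the camera stand.

```bash
python3 -m creep '[[0.088,0.005,-0.04,0,0],[0.088,0.02,-0.16,0,0],[0.088,0.04,-0.32,0,0],[0.088,0.056,-0.455,0,0],[0.088,0.056,-0.455,0,0],[0.088,0.056,-0.455,0,0],[0.088,0.056,-0.455,0,0],[0.088,0.056,-0.455,0,0],[0.088,0.056,-0.455,0,0],[0.088,0.056,-0.455,0,0],[0.088,0.056,-0.455,0,0],[0.088,0.056,-0.455,0,0],[0.088,0.056,-0.455,0,0],[0.088,0.056,-0.455,0,0],[0.088,0.056,-0.455,0,0]]'
python3 - <<'E'
from h import *
s=arm.get_state();print(s['eef_pos'],s['ee_rot'],tool((.441,-.0688,.17),s))
im=arm.grab_frame('wrist')[:,:,::-1];cv2.imwrite('pics/w4.png',im)
m=cv2.inRange(cv2.cvtColor(im,cv2.COLOR_BGR2HSV),(3,180,90),(18,255,255));m[:,:290]=0;m[:,350:]=0;m[240:]=0
ys,xs=np.nonzero(m);print(xs.min(),xs.max(),ys.min(),ys.max())
p=(s['eef_pos'],s['ee_rot'])
top=ys<ys.min()+0;  # handle seen in line; lateral centre gives y
for y in range(ys.min(),ys.max(),6):
    q=xs[ys==y]
    if len(q):print(y,q.min(),q.max(),plane('wrist',((q.min()+q.max())/2,y),.19,p))
E
```

```text
t: 11.27
eef_pos: [0.4398, -0.0691, 0.3389]
ee_rot: [3.142, -0.001, -3.141]
force: [-0.7, -0.5, 0.9]
width: 0.0873
gripper_force: 0.0
[ 0.4398 -0.0691  0.3389] [ 3.1415 -0.0006 -3.1412] [-0.0013  0.0003  0.1689]
303 333 168 210
168 314 321 [ 0.415 -0.071  0.19 ]
174 306 329 [ 0.4208 -0.071   0.19  ]
180 306 332 [ 0.4266 -0.0696  0.19  ]
186 304 331 [ 0.4324 -0.0711  0.19  ]
192 318 331 [ 0.4383 -0.0643  0.19  ]
198 304 332 [ 0.4443 -0.0706  0.19  ]
204 306 329 [ 0.4503 -0.0711  0.19  ]
```

```bash
python3 -m creep '[[0.088,-0.001,-0.0005,0.03,0],[0.088,-0.001,-0.0005,0.07,0],[0.088,-0.001,-0.0005,0.11,0],[0.088,-0.001,-0.0005,0.145,0],[0.088,-0.001,-0.0005,0.16,0],[0.088,-0.001,-0.0005,0.169,0],[0.088,-0.001,-0.0005,0.169,0],[0.088,-0.001,-0.0005,0.169,0],[0.05,-0.001,-0.0005,0.169,0],[0.02,-0.001,-0.0005,0.169,0],[0.02,-0.001,-0.0005,0.169,0],[0.02,-0.001,-0.0005,0.169,0],[0.02,-0.001,-0.0005,0.169,0],[0.02,-0.001,-0.0005,0.169,0],[0.02,-0.001,-0.0005,0.169,0],[0.02,-0.001,-0.0005,0.169,0],[0.02,-0.001,-0.0005,0.169,0],[0.02,-0.001,-0.0005,0.169,0]]' 30
```

```text
t: 12.82
eef_pos: [0.4409, -0.0703, 0.1701]
ee_rot: [3.142, 0.0, 3.141]
force: [-0.5, -0.5, -0.8]
width: 0.0266
gripper_force: 30.0
```

```bash
python3 -m creep '[[0.02,0,0,-0.004,0],[0.02,0,0,-0.012,0],[0.02,0,0,-0.025,0],[0.02,0,0,-0.04,0],[0.02,0,0,-0.055,0],[0.02,0,0,-0.07,0],[0.02,0,0,-0.085,0],[0.02,0,0,-0.1,0],[0.02,0,0,-0.115,0],[0.02,0,0,-0.13,0],[0.02,0,0,-0.145,0],[0.02,0,0,-0.155,0],[0.02,0,0,-0.162,0],[0.02,0,0,-0.165,0],[0.02,0,0,-0.165,0]]'
python3 - <<'E'
from h import *
s=arm.get_state();print(s['eef_pos'],s['ee_rot'],s['force'],s['moment'],tool((.431,.2045,.335),s))
b=arm.grab_frame('side')[:,:,::-1];cv2.imwrite('pics/s5.png',b)
E
```

```text
t: 14.07
eef_pos: [0.4409, -0.0703, 0.3355]
ee_rot: [3.141, 0.001, 3.141]
force: [0.4, 0.3, -2.3]
width: 0.0276
gripper_force: 30.0
[ 0.4409 -0.0703  0.3355] [3.1414 0.0006 3.1414] [ 0.44    0.2538 -2.2928] [ 0.0397 -0.0431 -0.0429] [0.0099 0.2748 0.0006]
```

```bash
python3 -m creep '[[0.02,0.0004,0.012,0,0],[0.02,0.001,0.035,0,0],[0.02,0.0025,0.07,0,0],[0.02,0.004,0.105,0,0],[0.02,0.005,0.14,0,0],[0.02,0.006,0.175,0,0],[0.02,0.0075,0.21,0,0],[0.02,0.0085,0.24,0,0],[0.02,0.009,0.26,0,0],[0.02,0.0095,0.27,0,0],[0.02,0.0095,0.2745,0,0],[0.02,0.0095,0.2745,0,0],[0.02,0.0095,0.2745,0,0],[0.02,0.0095,0.2745,0,0]]'
python3 - <<'E'
from h import *
s=arm.get_state();print(s['eef_pos'],s['ee_rot'],s['force'])
I={}
for n in('wrist','side','top'):I[n]=arm.grab_frame(n)[:,:,::-1];cv2.imwrite(f'pics/{n}6.png',I[n])
x,y=proj('side',(.4315,.204,.16)).astype(int)
b=cv2.resize(I['side'][y-50:y+50,x-30:x+30],(360,600),interpolation=2)
w=cv2.resize(I['wrist'][80:280,246:392],(438,600),interpolation=2)
print(x,y);cv2.imwrite('pics/v6.png',np.hstack([b,w]))
E
```

```text
t: 15.28
eef_pos: [0.4314, 0.2031, 0.3351]
ee_rot: [-3.141, -0.0, 3.14]
force: [-0.3, 0.1, -0.5]
width: 0.0276
gripper_force: 30.0
[0.4314 0.2031 0.3351] [-3.1414 -0.0002  3.1404] [-0.3483  0.092  -0.5067]
289 195
```

View pics/v6.png

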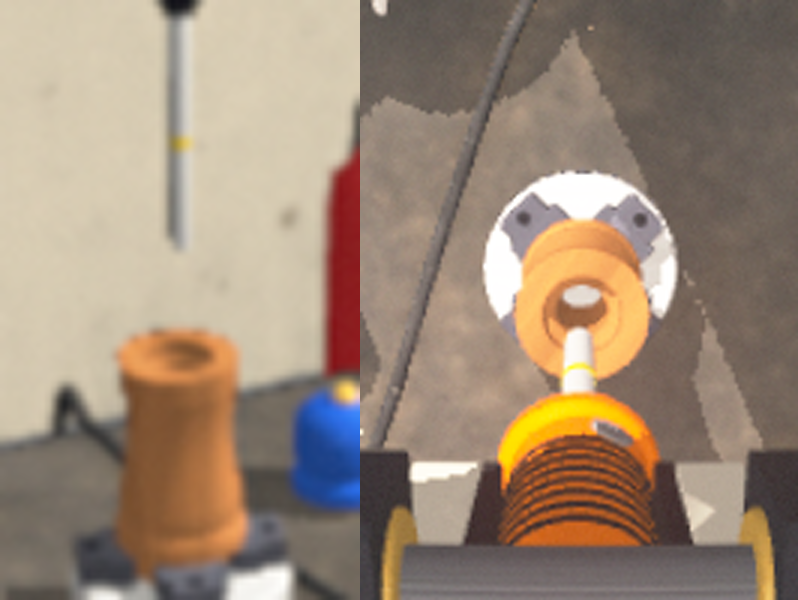

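The side crop shows the tube tip at (178,245), above the rim centre at (179,352). The wrist crop shows the rim centre at about (582,305) and the tip at about (578,332), so the tube looks roughly 1.5 mm off in y. I'll measure this numerically.

```bash
cat >> h.py <<'E'
def edges(row,thr=25):
    g=np.abs(np.gradient(row.astype(float)));return g
E
python3 - <<'E'
from h import *
s={'eef_pos':np.array([.4314,.2035,.335]),'ee_rot':[-3.1414,-.0002,3.1406]}
p=(s['eef_pos'],s['ee_rot'])
w=cv2.imread('pics/wrist6.png');d=cv2.imread('pics/side6.png')
hw=cv2.cvtColor(w,cv2.COLOR_BGR2HSV);hd=cv2.cvtColor(d,cv2.COLOR_BGR2HSV)
# wrist rim
m=cv2.inRange(hw,(5,90,60),(20,255,255));m[:,:290]=0;m[:,350:]=0
print('wrist rim');
for y in range(172,192,3):
    q=np.nonzero(m[y])[0]; print(y,q.min(),q.max(),(q.min()+q.max())/2)
print('wrist tube');V=w.max(2).astype(int)-0;S=hw[:,:,1]
for y in range(192,212,3): print(y,' '.join(map(str,S[y,306:332])))
md=cv2.inRange(hd,(5,110,60),(20,255,255));md[:,:262]=0;md[:,315:]=0
print('side rim')
for y in range(200,212,2):
    q=np.nonzero(md[y])[0];print(y,(q.min(),q.max(),(q.min()+q.max())/2) if len(q) else None)
print('side tube')
for y in (152,158,176,182): print(y,' '.join(map(str,d[y,282:296,0])))
E
```

```text
wrist rim
172 300 339 319.5
175 300 339 319.5
178 298 341 319.5
181 298 341 319.5
184 297 342 319.5
187 298 342 320.0
190 298 341 319.5
wrist tube
192 150 152 154 157 161 157 151 146 117 17 7 7 9 12 15 19 36 102 142 144 140 141 141 143 150 145
195 152 156 154 152 154 159 161 125 36 9 6 7 9 11 14 19 30 81 134 149 148 151 150 140 139 142
198 152 152 158 158 150 152 146 123 33 9 7 6 9 10 14 19 29 79 138 144 145 142 143 143 143 148
201 151 153 153 149 147 147 148 108 11 15 59 127 158 159 168 113 76 78 124 143 145 146 145 146 145 145
204 71 81 111 134 142 147 153 151 112 29 10 7 8 10 15 27 78 140 172 143 146 142 147 146 136 111
207 71 73 74 75 75 78 101 84 8 6 5 8 10 11 13 16 25 56 111 75 70 75 69 64 66 65
210 69 68 68 69 67 71 82 78 41 38 51 64 67 70 80 91 97 96 90 110 77 68 73 67 68 66
side rim
200 (np.int64(284), np.int64(313), np.float64(298.5))
202 (np.int64(280), np.int64(313), np.float64(296.5))
204 (np.int64(279), np.int64(298), np.float64(288.5))
206 (np.int64(279), np.int64(298), np.float64(288.5))
208 (np.int64(280), np.int64(297), np.float64(288.5))
210 (np.int64(280), np.int64(297), np.float64(288.5))
side tube
152 176 177 178 177 165 140 150 185 202 188 178 178 179 178
158 178 178 178 175 158 129 147 186 201 186 178 178 179 179
176 179 179 178 176 156 117 139 176 195 185 178 177 176 177
182 177 175 177 175 152 113 136 172 193 181 175 177 177 175
```

```bash
python3 - <<'E'
from h import *
p=((.4314,.2035,.335),[-3.1414,-.0002,3.1406])
print('rim y',plane('wrist',(319.6,184),.138,p),'tube y',plane('wrist',(318.3,195),.195,p))
q=plane('side',(288.5,206),.130)
lat=np.array(arm.camera_params('side')['T'])[:3,0];n=lat[:2]/np.linalg.norm(lat[:2])
# lateral coordinate of rim vs tube using assumed axis depth
o=np.array([.4315,.204])
for c in [(.4315,.204,.135),(.4315,.204,.2),(.4315,.204,.24)]: print(proj('side',c))
for nm,c in dict(A=(.4325,.204,.135),B=(.4315,.205,.135)).items(): print(nm,proj('side',c)-proj('side',(.4315,.204,.135)))
print(proj('top',(.4315,.204,.138)))
E
```

```text
rim y [0.4326 0.2038 0.138 ] tube y [0.4307 0.2023 0.195 ]
[289.2715 204.7863]
[288.9374 179.9059]
[288.722  163.8687]
A [-0.3405 -0.0969]
B [-0.2349  0.1493]
[278.3186 190.6158]
```

```bash
python3 - <<'E'
from h import *
p=((.4314,.2035,.335),[-3.1414,-.0002,3.1406])
w=cv2.imread('pics/wrist6.png');h=cv2.cvtColor(w,cv2.COLOR_BGR2HSV)
print('col sat',list(zip(range(182,194),h[182:194,318,1],h[182:194,318,2])))
print('col rim',[(r,h[r,319,1],h[r,319,2]) for r in list(range(150,166))])
for r in (188,189,190):print('tip',r,plane('wrist',(318.5,r),.185,p)+[.0045,0,0])
# rim ellipse: widest row, rim far side visible left/right of tube
m=cv2.inRange(h,(5,90,60),(20,255,255))
for x in (300,304,308,332,336,340):
    q=np.nonzero(m[150:212,x])[0]+150;print(x,q.min(),q.max())
E
```

```text
col sat [(182, np.uint8(80), np.uint8(176)), (183, np.uint8(146), np.uint8(147)), (184, np.uint8(146), np.uint8(150)), (185, np.uint8(146), np.uint8(154)), (186, np.uint8(144), np.uint8(151)), (187, np.uint8(146), np.uint8(152)), (188, np.uint8(114), np.uint8(168)), (189, np.uint8(47), np.uint8(228)), (190, np.uint8(9), np.uint8(251)), (191, np.uint8(9), np.uint8(252)), (192, np.uint8(9), np.uint8(251)), (193, np.uint8(9), np.uint8(251))]
col rim [(150, np.uint8(1), np.uint8(255)), (151, np.uint8(1), np.uint8(255)), (152, np.uint8(18), np.uint8(254)), (153, np.uint8(88), np.uint8(254)), (154, np.uint8(143), np.uint8(254)), (155, np.uint8(148), np.uint8(251)), (156, np.uint8(153), np.uint8(249)), (157, np.uint8(153), np.uint8(248)), (158, np.uint8(151), np.uint8(248)), (159, np.uint8(156), np.uint8(247)), (160, np.uint8(154), np.uint8(246)), (161, np.uint8(157), np.uint8(242)), (162, np.uint8(154), np.uint8(241)), (163, np.uint8(145), np.uint8(253)), (164, np.uint8(152), np.uint8(252)), (165, np.uint8(150), np.uint8(252))]
tip 188 [0.4308 0.2025 0.185 ]
tip 189 [0.4318 0.2025 0.185 ]
tip 190 [0.4328 0.2025 0.185 ]
300 166 196
304 159 200
308 156 204
332 158 203
336 162 200
340 176 195
```

```bash
python3 - <<'E'
from h import *
from scipy.optimize import least_squares
p=((.4314,.2035,.335),[-3.1414,-.0002,3.1406])
h=cv2.cvtColor(cv2.imread('pics/wrist6.png'),cv2.COLOR_BGR2HSV);m=cv2.inRange(h,(5,90,60),(20,255,255))
P=[]
for x in list(range(301,312))+list(range(328,340)):
    q=np.nonzero(m[150:206,x])[0]+150
    if q.max()<205:P.append(plane('wrist',(x,q.max()+.5),.138,p)[:2])
for y in range(182,190):
    q=np.nonzero(m[y,:350])[0];q=q[q>290];P+= [plane('wrist',(q.min()-.5,y),.138,p)[:2],plane('wrist',(q.max()+.5,y),.138,p)[:2]]
P=np.array(P);f=least_squares(lambda v:np.hypot(*(P-v[:2]).T)-v[2],[.43,.2,.025],loss='soft_l1',f_scale=.0005);print(f.x,len(P),f.cost)
E
```

```text
[0.4342 0.2038 0.0253] 35 2.1593059399906743e-06
```

```bash
python3 -m creep '[[0.02,-0.0005,0.0015,0.005,0],[0.02,-0.001,0.0015,0.015,0],[0.02,-0.001,0.0015,0.025,0],[0.02,-0.001,0.0015,0.034,0],[0.02,-0.001,0.0015,0.038,0],[0.02,-0.001,0.0015,0.038,0],[0.02,-0.001,0.0015,0.038,0],[0.02,-0.001,0.0015,0.038,0]]'
python3 - <<'E'
from h import *
P=[]
for i in range(3):
    s=arm.get_state();P.append(np.r_[s['eef_pos'],s['ee_rot']]);w=arm.grab_frame('wrist')[:,:,::-1]
print(np.array(P))
d=arm.grab_frame('side')[:,:,::-1];cv2.imwrite('pics/wrist7.png',w);cv2.imwrite('pics/side7.png',d)
print('side')
for y in (160,164,168,185,188,191,200,205,210): print(y,' '.join(map(str,d[y,274:304,0])))
b=cv2.resize(d[150:225,260:320],(480,600),interpolation=2)[:,90:390]
c=cv2.resize(w[120:245,268:372],(500,600),interpolation=2)
cv2.imwrite('pics/v7.png',np.hstack([b,c]))
E
```

```text
t: 16.1
eef_pos: [0.4326, 0.2059, 0.2975]
ee_rot: [3.141, 0.0, -3.142]
force: [-0.1, -0.4, -1.4]
width: 0.0272
gripper_force: 30.0
[[ 0.4326  0.2059  0.2975  3.1414  0.0005 -3.1416]
 [ 0.4326  0.2059  0.2976  3.1412  0.0007  3.1416]
 [ 0.4326  0.2059  0.2976  3.141   0.0007  3.1416]]
side
160 180 181 180 180 178 180 180 179 175 145 80 32 29 26 24 30 52 112 164 180 181 181 181 181 182 182 182 184 181 181
164 179 179 179 180 178 179 178 178 179 180 176 151 115 125 163 188 180 179 180 181 180 181 182 182 182 181 180 180 179 179
168 180 179 180 179 180 179 180 179 178 179 177 161 128 145 184 200 186 176 175 178 179 180 178 178 178 178 178 179 180 179
185 175 176 176 178 176 176 177 176 177 177 175 150 97 96 129 157 173 175 176 176 175 176 176 177 177 177 178 178 177 179
188 178 178 178 178 177 177 178 178 179 176 174 160 132 141 174 195 183 176 176 176 173 171 173 175 177 176 177 178 177 177
191 177 178 178 178 177 177 177 177 177 177 177 175 163 150 170 193 181 172 169 168 169 167 168 172 175 175 175 174 177 176
200 170 170 170 170 172 172 165 153 150 137 104 95 108 133 160 173 144 107 101 122 148 154 162 172 176 175 174 175 175 176
205 172 171 171 168 143 98 83 87 88 90 88 83 78 70 64 58 58 59 61 66 75 86 87 91 124 165 173 173 172 173
210 173 169 167 166 151 107 59 47 48 50 50 52 50 52 55 57 58 59 59 63 66 68 70 75 86 112 110 99 93 97
```

View pics/v7.png

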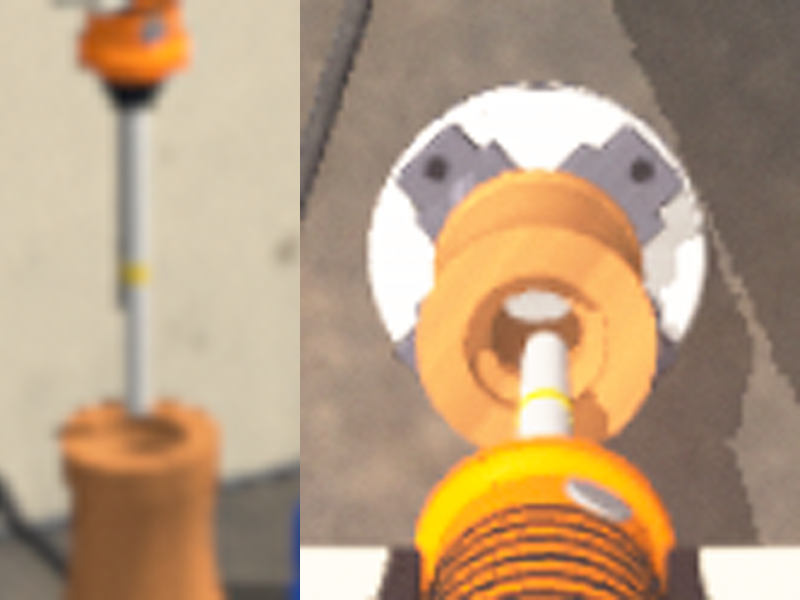

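The side crop shows the tip at (140,412), over a rim spanning 62–220. The wrist crop shows the tip at (544,335) and the rim spanning 417–657 (centre 537), so the tube is now slightly too far in +y. I'll fit it.

```bash
cat > fit.py <<'E'
from h import *
from scipy.optimize import least_squares
def wrist(w,p,ztip):
    h=cv2.cvtColor(np.ascontiguousarray(w),cv2.COLOR_BGR2HSV);S=h[:,:,1].astype(float)
    m=cv2.inRange(h,(5,80,60),(20,255,255));P=[]
    for y in range(174,196):
        q=np.nonzero(m[y])[0];q=q[(q>275)&(q<365)]
        a=[plane('wrist',(q.min()-.5,y),.138,p)[:2],plane('wrist',(q.max()+.5,y),.138,p)[:2]]
        P+=a
    P=np.array(P);f=least_squares(lambda v:np.hypot(*(P-v[:2]).T)-.025,[.43,.2],loss='soft_l1',f_scale=.0005).x
    return f,np.ptp(P,0),h
E
python3 - <<'E'
from fit import *
w=cv2.imread('pics/wrist7.png');p=((.4326,.2059,.2976),(3.1412,.0006,3.1416))
f,_,h=wrist(w,p,.148);print('rim',f)
for y in range(190,202,2):print(y,list(h[y,308:332,1]))
print([(r,h[r,320,1],h[r,320,2]) for r in range(180,196)])
for u,v in((318,188.5),(321.5,188.5)):print(plane('wrist',(u,v),.148,p)+[.0045,0,0])
E
```

```text
rim [0.4323 0.2034]
190 [np.uint8(143), np.uint8(149), np.uint8(142), np.uint8(147), np.uint8(150), np.uint8(146), np.uint8(144), np.uint8(86), np.uint8(38), np.uint8(15), np.uint8(9), np.uint8(11), np.uint8(15), np.uint8(51), np.uint8(96), np.uint8(140), np.uint8(151), np.uint8(150), np.uint8(159), np.uint8(146), np.uint8(144), np.uint8(142), np.uint8(146), np.uint8(148)]
192 [np.uint8(145), np.uint8(153), np.uint8(151), np.uint8(144), np.uint8(149), np.uint8(140), np.uint8(112), np.uint8(16), np.uint8(7), np.uint8(8), np.uint8(9), np.uint8(11), np.uint8(15), np.uint8(19), np.uint8(32), np.uint8(71), np.uint8(157), np.uint8(154), np.uint8(154), np.uint8(143), np.uint8(143), np.uint8(146), np.uint8(146), np.uint8(148)]
194 [np.uint8(160), np.uint8(144), np.uint8(145), np.uint8(148), np.uint8(146), np.uint8(111), np.uint8(54), np.uint8(10), np.uint8(6), np.uint8(7), np.uint8(9), np.uint8(11), np.uint8(14), np.uint8(18), np.uint8(29), np.uint8(84), np.uint8(149), np.uint8(155), np.uint8(148), np.uint8(141), np.uint8(143), np.uint8(144), np.uint8(143), np.uint8(155)]
196 [np.uint8(154),
[... 962 characters left out ...]
np.uint8(154), np.uint8(154), np.uint8(149), np.uint8(142), np.uint8(140)]
[(180, np.uint8(154), np.uint8(189)), (181, np.uint8(42), np.uint8(221)), (182, np.uint8(22), np.uint8(227)), (183, np.uint8(22), np.uint8(228)), (184, np.uint8(20), np.uint8(229)), (185, np.uint8(23), np.uint8(229)), (186, np.uint8(72), np.uint8(199)), (187, np.uint8(119), np.uint8(170)), (188, np.uint8(142), np.uint8(163)), (189, np.uint8(58), np.uint8(208)), (190, np.uint8(15), np.uint8(244)), (191, np.uint8(15), np.uint8(244)), (192, np.uint8(15), np.uint8(244)), (193, np.uint8(16), np.uint8(244)), (194, np.uint8(14), np.uint8(244)), (195, np.uint8(15), np.uint8(244))]
[0.4325 0.2045 0.148 ]
[0.4325 0.2079 0.148 ]
```

The rim is at y 0.2034 and the tube at y 0.2052, with x agreeing in both views (0.4325 vs 0.4323). I'll shift −1.7 mm in y and recheck.

```bash
python3 -m creep '[[0.02,0,-0.0008,0,0],[0.02,0,-0.0017,0,0],[0.02,0,-0.0017,0,0],[0.02,0,-0.0017,0,0],[0.02,0,-0.0017,0,0],[0.02,0,-0.0017,0,0]]'
python3 - <<'E'
from fit import *
for i in range(2):
    s=arm.get_state();w=arm.grab_frame('wrist')[:,:,::-1]
p=(s['eef_pos'],s['ee_rot']);print(p)
f,_,h=wrist(w,p,.148);print('rim',f)
S=h[:,:,1].astype(float)
for y in (192,193,195,197):
    q=S[y,305:335]; c=np.where(q<75)[0]+305
    l=c.min();r=c.max();L=l-(75-S[y,l])/(S[y,l-1]-S[y,l]);Rr=r+(75-S[y,r])/(S[y,r+1]-S[y,r]);u=(L+Rr)/2
    print(y,L,Rr,plane('wrist',(u,y),.151+(y-191)*.0035,p)[:2])
E
```

```text
t: 16.8
eef_pos: [0.4324, 0.204, 0.2972]
ee_rot: [3.142, 0.0, 3.141]
force: [-0.5, 0.2, -1.1]
width: 0.0272
gripper_force: 30.0
(array([0.4324, 0.204 , 0.2972]), array([3.1416, 0.0001, 3.1414]))
rim [0.4316 0.2034]
192 314.36559139784947 323.13483146067415 [0.4296 0.2033]
193 314.07246376811594 323.17894736842106 [0.4297 0.2031]
195 313.45588235294116 323.1829268292683 [0.4298 0.2029]
197 313.5189873417722 323.0 [0.4298 0.2028]
```

```bash
python3 -m creep '[[0.02,0.0002,0.0002,0.003,0],[0.02,0.0002,0.0002,0.007,0],[0.02,0.0002,0.0002,0.012,0],[0.02,0.0002,0.0002,0.018,0],[0.02,0.0002,0.0002,0.024,0],[0.02,0.0002,0.0002,0.03,0],[0.02,0.0002,0.0002,0.036,0],[0.02,0.0002,0.0002,0.042,0],[0.02,0.0002,0.0002,0.047,0],[0.02,0.0002,0.0002,0.051,0],[0.02,0.0002,0.0002,0.053,0],[0.02,0.0002,0.0002,0.054,0],[0.02,0.0002,0.0002,0.054,0],[0.02,0.0002,0.0002,0.054,0],[0.02,0.0002,0.0002,0.054,0]]'
python3 - <<'E'
from fit import *
for i in range(2):
    s=arm.get_state();w=arm.grab_frame('wrist')[:,:,::-1]
d=arm.grab_frame('side')[:,:,::-1];print(s['eef_pos'],s['ee_rot'],s['force'],s['moment'])
cv2.imwrite('pics/wrist8.png',w);cv2.imwrite('pics/side8.png',d)
b=cv2.resize(d[150:225,260:320],(480,600),interpolation=2)[:,90:390]
c=cv2.resize(w[110:235,268:372],(500,600),interpolation=2)
cv2.imwrite('pics/v8.png',np.hstack([b,c]))
E
```

```text
t: 18.15
eef_pos: [0.4323, 0.2043, 0.2435]
ee_rot: [3.141, 0.0, 3.141]
force: [-0.3, 0.3, -1.2]
width: 0.0275
gripper_force: 30.0
[0.4323 0.2043 0.2435] [3.1412 0.0004 3.1414] [-0.6905 -0.1091 -1.3589] [-0.004  -0.0395  0.0034]
```

View pics/v8.png

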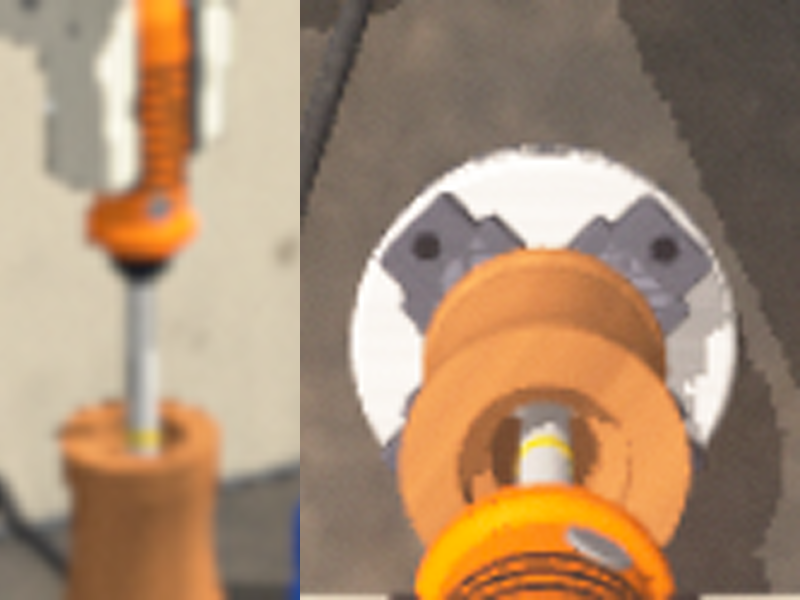

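The side crop shows the yellow band at (143,437), level with the rim edges at (62,440) and (220,440). The wrist crop shows the tube at 520–572, centred in the recess at 458–632. One numeric check of x and height.

```bash
python3 - <<'E'
from fit import *
d=cv2.imread('pics/side8.png');h=cv2.cvtColor(d,cv2.COLOR_BGR2HSV)
def half(sig,lvl):  # subpixel first/last crossing
    i=np.where(sig>lvl)[0];a,b=i[0],i[-1]
    return a-(sig[a]-lvl)/(sig[a]-sig[a-1]),b+(sig[b]-lvl)/(sig[b]-sig[b+1])
for y in range(205,213,2):
    l,r=half(h[y,270:308,1].astype(float),110);print('rim',y,l+270,r+270,(l+r)/2+270)
bg=cv2.imread('pics/side0.png') # clean wall unavailable here; use abs diff from wall colour
for y in range(187,199,2):
    row=d[y,278:300].astype(float);wall=np.median(d[y,270:280].astype(float),0)
    q=np.abs(row-wall).sum(1);
    try:l,r=half(q,25);print('tube',y,l+278,r+278,(l+r)/2+278)
    except Exception as e:print(y,e)
Y=h[198:212,284:294,:];m=(Y[...,0]>21)&(Y[...,0]<36)&(Y[...,1]>70);ys,xs=np.nonzero(m);print('band',xs.mean()+284,ys.mean()+198,len(xs))
for z in(.133,.138,.143):print(z,proj('side',(.432,.2035,z)),proj('side',(.432-.0028,.2035+.0035,z)))
print('rim top edge rows col288',list(h[194:204,282,1]))
m=cv2.inRange(h,(3,100,40),(21,255,255));
for x in range(280,299,3):
    q=np.nonzero(m[190:230,x])[0]+190;print(x,q[:3],d[198:216,x,2])
E
```

```text
rim 205 278.57377049180326 298.0357142857143 288.30474238875877
rim 207 278.94827586206895 297.9347826086956 288.4415292353823
rim 209 279.280701754386 297.78846153846155 288.53458164642376
rim 211 280.125 297.6792452830189 288.90212264150944
tube 187 285.3809523809524 290.4074074074074 287.8941798941799
tube 189 285.3529411764706 290.60869565217394 287.98081841432224
tube 191 285.2608695652174 297.0 291.1304347826087
tube 193 285.0444444444444 296.63157894736844 290.83801169590646
tube 195 285.02884615384613 290.62820512820514 287.82852564102564
tube 197 285.1727272727273 290.8625 288.01761363636365
band 288.8 204.4 5
0.133 [289.2286 205.4064] [289.3611 206.2048]
0.138 [289.2035 203.5463] [289.3362 204.3387]
0.143 [289.1783 201.6781] [289.3112 202.4646]
rim top edge rows col288 [np.uint8(45), np.uint8(44), np.uint8(43), np.uint8(42), np.uint8(44), np.uint8(46), np.uint8(76), np.uint8(137), np.uint8(163), np.uint8(161)]
280 [202 203 204] [213 211 207 212 215 180 191 227 220 170 128 118 124 133 134 128 113 107]
283 [201 202 203] [207 203 207 227 223 207 215 231 235 227 177 136 128 128 128 128 128 127]
286 [200 201 202] [182 174 172 184 170 172 189 200 208 226 203 149 130 131 130 128 126 128]
289 [207 208 209] [198 198 198 198 196 203 215 212 211 222 201 159 143 143 138 127 127 132]
292 [200 201 202] [211 206 208 213 173 131 132 159 192 203 186 161 155 153 148 144 147 151]
295 [201 202 203] [212 212 218 227 233 232 229 229 225 210 190 186 182 178 175 178 181 187]
298 [203 204 205] [214 214 213 215 221 228 227 223 218 212 202 177 145 129 130 127 123 127]
```

```bash
python3 -m creep '[[0.02,0.0002,0,0.0002,0],[0.02,0.0004,0,0.0004,0],[0.02,0.0004,0,0.0004,0],[0.02,0.0004,0,0.0004,0],[0.02,0.0004,0,0.0004,0],[0.02,0.0004,0,0.0004,0]]'
python3 -c "
from h import *
t=arm.grab_frame('wrist')
print(arm.job_done())"
```

```text
t: 18.8
eef_pos: [0.4318, 0.2042, 0.2428]
ee_rot: [3.142, 0.0, 3.141]
force: [0.4, -0.1, -1.3]
width: 0.0274
gripper_force: 30.0
the job is handed in; nothing more can be done
None
```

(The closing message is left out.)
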